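# Snap the electric screwdriver's hook on to the bench stand's eye

## Robot

A 6-joint arm with a two-finger parallel gripper is mounted at the origin on the work surface. World frame = base frame: x ahead of the robot, y to its left, z up, the work surface at z = 0. Lengths are in m, angles in rad, forces in N, time in s.
With the tool pointing down it reaches from about 0.325 to 0.85 m from the base axis. Payload 4.4 kg.
Tool frame: the origin (TCP) lies at the very end of the fingers, on their centre line; the grasp point (between the pads) lies 19 mm behind it (arm.grip_point_offset is the distance from the TCP to the grasp point, in m); z points along the fingers, y is the line along which they close (so a half turn about z gives the same grasp; the last joint's range is limited). The gripper opens to 94 mm and grips with 3 to 60 N. Pads are 16 mm wide; open, the fingers measure 119 mm over their backs; the gripper's body (75 mm by 177 mm) begins 78 mm behind the grasp point.
Start: joints at [-1.278, 0.207, 1.542, -0, 1.393, -0.15], TCP at [0.247, -0.519, 0.205] pointing down, gripper open.
Joint ranges: [-2.73, 2.73], [-0.86, 2.22], [0.23, 2.46], [-1.11, 4.25], [0.08, 2.63], [-2.82, 2.82]. Speed limits (rad/s): [2.79, 2.79, 3.14, 3.14, 3.14, 3.14].

## Interface

Orientations are given as a unit quaternion [x, y, z, w].
In Python, from bench import arm gives the robot as it stands.
- The arm moves only by the shell command python3 -m pendant 'ROWS' [OPENING] [FORCE]. ROWS is JSON, a list of rows, each an object of numbers: "tx", "ty", "tz": the shift along the tool's x, y, z as a fraction of full scale; "wx", "wy", "wz": the turn, a rotation vector about the tool's x, y, z as a fraction of full scale. A call has exactly 10 rows; each row is the pose to reach, as a shift and turn from the pose commanded when the call began, along the tool's axes at that moment; what a row does not reach only later rows make up. Full scale, the value 1, is 1 m for a shift and 90 degrees for a turn. A row lasts 1/12 s, in which the tool goes at most 41.7 mm and 7.16 degrees, less where a joint would pass 70% of its speed; a pose out of reach is approached as far as the arm can. A call with a number of a shift or a turn outside -1 to 1 is refused whole. A call with a gripper value outside its range is refused whole. OPENING is the opening, from 0 (shut) to 1 (fully open), set as the call begins (- or left out, the last holds). The fingers move at their own pace and stop on an object; FORCE is the grip in N (left out, the last holds). Time passes only in rows, so rows that repeat a pose let the fingers close, or fill a call up. It gives the time, the measured TCP pose, the force, the opening and the grip force at its end, in the units of the state.
- arm.read_state(): the state, without advancing time (a new reading comes with each control period).
- arm.capture(name): name is "side" or "top"; returns the picture (480x640x3 uint8, red, green, blue); there is no depth.
- arm.camera_model(name): a dict with "fx", "fy", "cx", "cy" (pixels), "R" (3x3) and "t" (3): a world point X has camera coordinates R X + t. Camera axes: x right, y down, z forward; pixel columns grow to the right and rows downward; lengths in m; the calibration is good to about 2 mm. A picture is of the moment at which its call begins. camera_model takes no time and is no camera call.
- arm.sign_off(): hands the job in; it is judged then, once.
The state is a dict: "time_s": time; "q": joint angles; "dq": joint speeds; "tau": joint torques, N m; "tool_pos": TCP position; "tool_rot": TCP orientation; "force": force on the tool from outside, world axes, zero at the start; "ft_torque": the same for the moment, N m; "opening": opening from 0.0 (shut) to 1.0 (fully open); "finger_force": force on a finger pad.
Only numpy, scipy, OpenCV 4.12 (cv2) and the standard library are available. Lean on these libraries where they do the work, as an engineer would, in place of code of your own. Each camera call takes 0.05 s, during which the arm holds its last target. There are 200 camera calls.

## Task

Put the electric screwdriver away: lift it out of its rest, press the sprung gate of its tail snap hook gently down on the front bar of the bench stand's eye until the bar has passed inside and the gate has sprung shut, then let the screwdriver hang straight down from the eye, at rest. The height of the eye is not measured, so feel for the bar and never force the hook against the stand; leave everything else on the bench where it is.

Things in the scene. Friction and masses are not known exactly. Their poses are not given: they have to be found in the camera images.
- driver: Black inline electric screwdriver, 0.21-0.32 kg, 203 mm long, steel snap hook fixed rigidly on its tail. Origin mid-handle on its long axis; +x towards the hook, -x to the bit; gate side -z, down in the rest (axis level, 47 mm above the bench). Handle 30 mm wide (y), 34 mm high (z), from x = -52 to 38 mm; mass centre near x = -3 mm; bit ends at x = -92 mm. Ahead of x = 54 mm only the hook.
- hook_seat (a point): On the driver at x = 101, z = 1.5 mm: where the eye's bar lies in the hook's bend when the driver hangs. Hook: 7 mm round bar in the driver's x-z plane; spine along z = 18 mm from x = 46 to 95 mm, then a blunt V-shaped bend, its bar centre farthest out at x = 110, z = 1.5 mm, then back along z = -15 mm to the nose, which ends at x = 87.5 mm. Let go, it swings itself still in about 5 s.
- gate_mid (a point): On the driver at x = 78, z = -15 mm: the point on the shut gate's centre line to press on the eye's bar, 26 mm from the gate's pivot, 9.5 mm short of the nose; an 8 mm bar here clears the nose. The gate's outer face is 2.75 mm further out (-z).
- gate (a joint): Sprung gate of the hook, 5.5 mm bar, pivot at driver x = 52, z = -15 mm. 0 rad = shut, up to 0.95 swung inward. At gate_mid it takes 3 N to start, up to 10 N later. The bar is inside the nose when 12 mm deeper than at first touch; then drawing the hook along its axis towards the bit by about 20 mm takes the bar past the gate's end into the bend and the gate springs shut.
- stand: Bolted tool stand. Origin on the bench straight below the middle of the eye's front bar; +x level from the bar to the post. The eye is a rigid, level D of 8 mm steel rod: front bar along y, straight for 20 mm either side, sides at y = -27 and 27 mm, opening 50 mm in x. Bar centre 230 to 295 mm above the bench, set anew each time, not measured. Push it with less than 15 N.
- stand_post (a point): Foot of the stand's post, on the bench 120 mm behind (+x of) the eye's front bar. Post 18 mm thick, 347 mm tall, with the clamp (36 mm thick) that carries the eye; base plate 12 mm high, from 60 to 180 mm behind the bar. To clip on, hook nose and bend go down inside the eye and the handle stays on the front (-x) side. Hanging, the driver reaches 193 mm below the bar.
- rest: Fixed grey plastic rest for the driver, 120 x 75 mm. Origin on the bench under the driver's origin, +x towards the hook. Two saddles 10 mm thick at x = -40 and 30 mm carry the handle's underside 30 mm above the bench, with cheeks up to 42 mm; between them both sides of the handle are free, above a foot plate 8 mm thick.
- long_shell: Bystander: long black housing half, open upward, 200 x 46 x 26 mm. Origin under its middle, its length along x. Not to be disturbed.
- short_shell: Bystander: shorter black housing half, open upward, 170 x 46 x 26 mm. Origin under its middle, its length along x. Not to be disturbed.
- long_board: Bystander: long green circuit board, 160 x 24 mm, 15 mm high at its capacitor. Origin under its middle, its length along x. Not to be disturbed.
- short_board: Bystander: short green circuit board, 75 x 22 mm. Origin under its middle, its length along x. Not to be disturbed.
- long_cover: Bystander: ribbed black cover strip, 155 x 30 x 12 mm. Origin under its middle, its length along x. Not to be disturbed.
- short_cover: Bystander: ribbed black cover strip, 140 x 30 x 12 mm. Origin under its middle, its length along x. Not to be disturbed.
- spare_driver: Bystander: ordinary hand screwdriver, 160 mm long, no hook. Origin under its middle, its length along x. Not to be disturbed.
- screw_tray: Bystander: small divided aluminium tray, 100 x 75 x 18 mm. Origin under its middle, its length along x. Not to be disturbed.

How it is judged:
On the way, in this order (a step that is already met when the one before it is completed fails the run):
1. the driver is lifted out of its rest (height (world z) of driver above 0.12 m), for 0.2 s.
2. the eye's bar presses the gate open (value of joint gate above 0.3 rad and contact force between driver and stand above 1 N).
3. the bar is inside the hook and the gate has sprung shut (value of joint gate below 0.08 rad and x of hook_seat in the frame of stand between -0.016 and 0.016 m and y of hook_seat in the frame of stand between -0.03 and 0.03 m and height (world z) of hook_seat above 0.21 m), for 0.2 s.
At the end, for the whole second after the job is handed in: Driver hangs from the eye by its hook: gate shut (below 0.08 rad), its weight on the stand, hook_seat within 12 mm of the front bar along the stand's x, within 30 mm of its middle and over 210 mm high; axis within 0.2 rad of vertical; at rest (30 mm/s, 0.3 rad/s) (value of joint gate below 0.08 rad and x of hook_seat in the frame of stand between -0.012 and 0.012 m and y of hook_seat in the frame of stand between -0.03 and 0.03 m and height (world z) of hook_seat above 0.21 m and angle between driver's own x axis and vertical below 0.2 rad and contact force between driver and stand above 1 N and linear speed of driver below 0.03 m/s and angular speed of driver below 0.3 rad/s); the robot touches nothing.
It fails at once if while the gripper holds the driver, the stand is pushed with more than 15 N (contact force between stand and anything else above 15 N and contact force between the fingers and driver above 1 N).
It fails at once if a bystander is moved by more than 25 mm (distance of any of long_shell, short_shell, long_board, short_board, long_cover, short_cover, spare_driver, screw_tray from where it was at the start of the episode above 0.025 m).
It also fails if it takes over 72 s, if anything falls off the work surface, if the arm or the gripper's body presses on something with over 40 N, if the wrist force passes 120 N, or if a joint passes its speed limit or range.

## Working session

There is one attempt and no reset: what is moved stays moved. The work goes in short steps, Python scripts to look and compute and a shell command to move; the robot and the scene stay as the last step left them, time stands still between calls to the robot, and variables do not carry over. Pictures are saved under pics/ and viewed, at most 10 in all, crops included, and the job is handed in when it is done.

```bash
ls; mkdir -p pics
python3 - <<'E'
from bench import arm
import cv2
for n in("top","side"):
    cv2.imwrite(f"pics/{n}0.png",arm.capture(n)[:,:,::-1]); print(n,arm.camera_model(n))
print(arm.read_state(), arm.grip_point_offset)
E
```

```text
pics
top {'fx': 549.3264345395934, 'fy': 549.3264345395934, 'cx': 331.7389829555206, 'cy': 230.05118826464664, 'R': array([[ 0.01813023, -0.99961596, -0.02095754],
       [-0.99069915, -0.0151334 , -0.1352264 ],
       [ 0.1348573 ,  0.02321431, -0.99059306]]), 't': array([-5.57037420e-04,  5.38566176e-01,  1.09532420e+00])}
side {'fx': 440.0745006383376, 'fy': 440.0745006383376, 'cx': 316.31071949165096, 'cy': 242.12227432904135, 'R': array([[-0.99347773, -0.11371664, -0.00839815],
       [-0.08280399,  0.77012244, -0.63249895],
       [ 0.07839326, -0.62767822, -0.77451569]]), 't': array([0.50632943, 0.09583065, 0.89457036])}
{'time_s': 0.1, 'q': array([-1.27754886e+00,  2.07310882e-01,  1.54277275e+00, -1.41764039e-05,
        1.39351525e+00, -1.50499876e-01]), 'dq': array([-0.00034687, -0.00242385, -0.00234747, -0.00108549,  0.00176603,
        0.00156527]), 'tau': array([-2.33566561e-04, -3.71863389e+01, -2.82291931e+01,  6.99267536e-02,
        3.11058643e-02, -4.65532150e-05]), 'tool_pos': array([ 0.24663885, -0.51862355,  0.20443869]), 'tool_rot': array([ 9.75486079e-01,  2.20058865e-01, -7.84933444e-05, -1.00006222e-03]), 'force': array([0.37113869, 0.13738285, 0.16860179]), 'ft_torque': array([ 0.0059683 , -0.00641707,  0.00557315]), 'finger_force': 0.0, 'opening': 1.0001850260032572} 0.0188
```

View pics/top0.png

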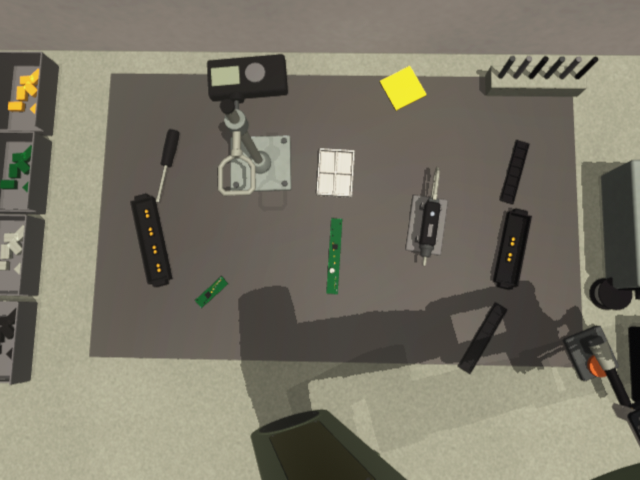

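View pics/side0.png

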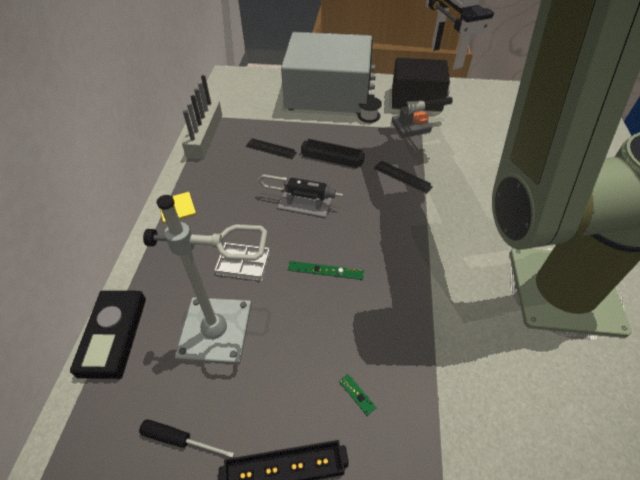

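Run:
```python
import cv2,numpy as np
t=cv2.imread("pics/top0.png");s=cv2.imread("pics/side0.png")
def c(im,x,y,w,h,k): return cv2.resize(im[y:y+h,x:x+w],None,fx=k,fy=k,interpolation=cv2.INTER_CUBIC)
a=c(t,195,80,100,150,4) # 400x600
b=c(t,390,150,75,125,4) #300x500
b=np.vstack([b,np.zeros((100,300,3),np.uint8)])
cv2.imwrite("pics/cropT.png",np.hstack([a,b]))
a=c(s,140,185,140,180,3.3333) #467x600
b=c(s,250,160,100,65,3.3333) 
b=np.vstack([b,np.zeros((a.shape[0]-b.shape[0],b.shape[1],3),np.uint8)])
cv2.imwrite("pics/cropS.png",np.hstack([a,b]))
```

```text
(no output)
```

View pics/cropT.png

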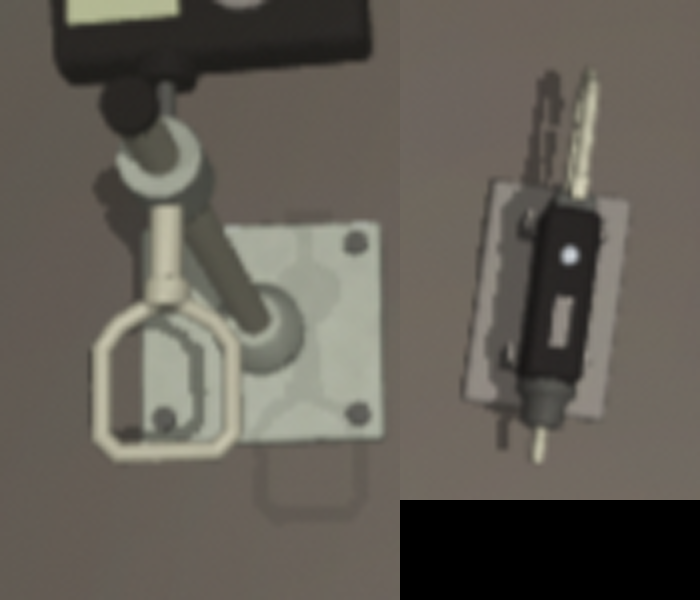

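View pics/cropS.png

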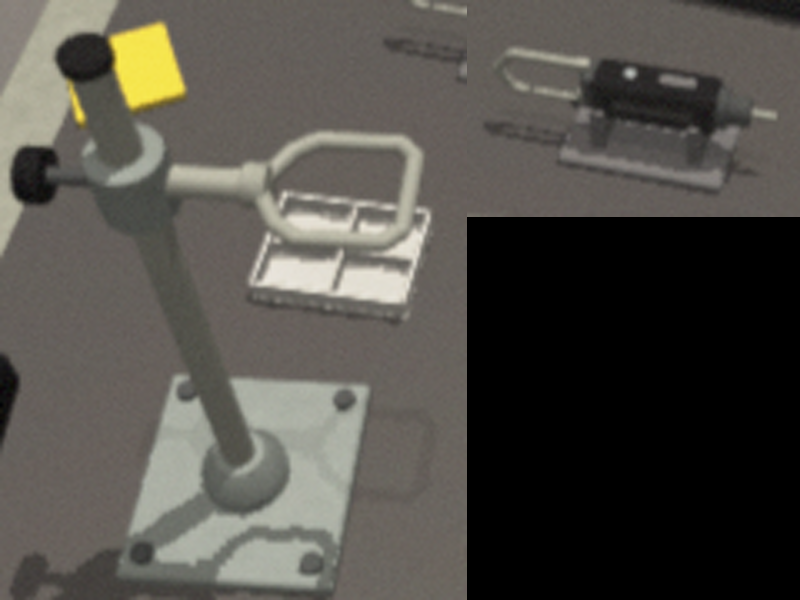

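```bash
cat > h.py <<'E'
import numpy as np
from bench import arm
from scipy.spatial.transform import Rotation as Ro
C={n:arm.camera_model(n) for n in("top","side")}
def ray(n,p):
    c=C[n];R=np.array(c["R"]);d=R.T@np.array([(p[0]-c["cx"])/c["fx"],(p[1]-c["cy"])/c["fy"],1]);return -R.T@c["t"],d/np.linalg.norm(d)
def atz(n,p,z):
    o,d=ray(n,p);return o+d*(z-o[2])/d[2]
def tri(a,b):
    A=np.zeros((3,3));v=np.zeros(3);R=[]
    for n,p in(("top",a),("side",b)):
        o,d=ray(n,p);M=np.eye(3)-np.outer(d,d);A+=M;v+=M@o;R.append((o,M))
    X=np.linalg.solve(A,v);return X,[np.linalg.norm(M@(X-o)) for o,M in R]
def px(n,X):
    c=C[n];v=np.array(c["R"])@X+c["t"];return c["fx"]*v[0]/v[2]+c["cx"],c["fy"]*v[1]/v[2]+c["cy"]
T=lambda x,y:(x/4+195,y/4+80)
D=lambda x,y:((x-400)/4+390,y/4+150)
S=lambda x,y:(x/3.3333+140,y/3.3333+185)
E=lambda x,y:((x-467)/3.3333+250,y/3.3333+160)
E
python3 - <<'E'
from h import *
np.set_printoptions(precision=4,suppress=True)
bit=atz("top",D(540,460),.047);hk=atz("top",D(590,70),.0485)
print("bit",bit,"hook",hk,np.linalg.norm(hk-bit),tri(D(540,460),E(775,115)),tri(D(590,70),E(497,65)))
u=(hk-bit)[:2];u/=np.linalg.norm(u);print("yaw",np.arctan2(u[1],u[0]),"org",bit[:2]+.092*u)
for q in [(490,180),(628,202),(602,418),(465,400)]: print("rest",atz("top",D(*q),.008))
print("bar",tri(T(168,452),S(409,192)))
print("L",tri(T(98,440),S(380,238)),"R",tri(T(237,435),S(407,150)))
print("clampend",tri(T(160,157),S(125,175)))
print("foot",atz("top",T(265,325),.02),atz("side",S(243,460),.02))
for q in [(225,225),(380,222),(383,437),(145,437)]: print("plate",atz("top",T(*q),.012))
for q in [(180,380),(368,388),(332,590),(122,575)]: print("plateS",atz("side",S(*q),.012))
E
```

```text
bit [ 0.4688 -0.1812  0.047 ] hook [ 0.6704 -0.2076  0.0485] 0.20327892904239162 (array([ 0.4694, -0.182 ,  0.0418]), [np.float64(0.00022095798279160846), np.float64(0.00022095798279154894)]) (array([ 0.6705, -0.2082,  0.0451]), [np.float64(0.0007133125483772638), np.float64(0.0007133125483771829)])
yaw -0.13036180349870327 org [ 0.5601 -0.1931]
rest [ 0.6202 -0.1612  0.008 ]
rest [ 0.6093 -0.234   0.008 ]
rest [ 0.4943 -0.2193  0.008 ]
rest [ 0.5026 -0.1479  0.008 ]
bar (array([0.5659, 0.1604, 0.2716]), [np.float64(9.41426327906703e-05), np.float64(9.414263279071511e-05)])
L (array([0.571 , 0.1889, 0.2753]), [np.float64(0.0012903799587911909), np.float64(0.001290379958791048)]) R (array([0.5735, 0.1328, 0.2667]), [np.float64(0.0008129089989317173), np.float64(0.0008129089989316683)])
clampend (array([0.6891, 0.1677, 0.2763]), [np.float64(0.001175557245831458), np.float64(0.0011755572458313508)])
foot [0.6866 0.1619 0.02  ] [0.687  0.1639 0.02  ]
plate [0.7439 0.1868 0.012 ]
plate [0.7466 0.1029 0.012 ]
plate [0.6282 0.098  0.012 ]
plate [0.6265 0.2252 0.012 ]
plateS [0.7411 0.1117 0.012 ]
plateS [0.6285 0.1049 0.012 ]
plateS [0.6215 0.2313 0.012 ]
plateS [0.7367 0.2354 0.012 ]
```

```bash
cat >> h.py <<'E'
np.set_printoptions(precision=4,suppress=True)
def rel(pos,yaw,pitch=0):
    """move needed (tool axes, pendant units) to TCP pos; tool x at yaw; pitch>0 lowers the handle end (tool z swings towards +x)"""
    s=arm.read_state();R=Ro.from_quat(s["tool_rot"])
    G=Ro.from_euler("ZYX",[yaw,-pitch,0])*Ro.from_euler("x",np.pi)
    print("t",R.inv().apply(np.array(pos)-s["tool_pos"]),"w",(R.inv()*G).as_rotvec()/(np.pi/2),"| pos",s["tool_pos"],"q",s["q"],"F",s["force"],"t",s["time_s"])
E
python3 -m pendant '[{"tx":0.04,"ty":-0.014,"wz":0.036},{"tx":0.08,"ty":-0.028,"wz":0.073},{"tx":0.12,"ty":-0.042,"wz":0.11},{"tx":0.16,"ty":-0.056,"wz":0.146},{"tx":0.2,"ty":-0.07,"wz":0.18},{"tx":0.24,"ty":-0.084,"wz":0.22},{"tx":0.28,"ty":-0.098,"wz":0.255},{"tx":0.32,"ty":-0.112,"wz":0.29},{"tx":0.36,"ty":-0.126,"wz":0.33},{"tx":0.39,"ty":-0.138,"wz":0.365}]' 1
python3 -c "
from h import *
rel([.572,-.1947,.12],-.13)"
```

```text
t [ 0.4329 -0.1527  0.0849] w [-0.0013  0.0002  0.3653] | pos [ 0.2466 -0.5186  0.2044] q [-1.2775  0.2073  1.5428 -0.      1.3935 -0.1505] F [0.3711 0.1374 0.1686] t 0.1schema error: expected keys tx, ty, tz, wx, wy, wz
```

```bash
python3 -m pendant '[{"tx":0.04,"ty":-0.014,"tz":0,"wx":0,"wy":0,"wz":0.036},{"tx":0.08,"ty":-0.028,"tz":0,"wx":0,"wy":0,"wz":0.073},{"tx":0.12,"ty":-0.042,"tz":0,"wx":0,"wy":0,"wz":0.11},{"tx":0.16,"ty":-0.056,"tz":0,"wx":0,"wy":0,"wz":0.146},{"tx":0.2,"ty":-0.07,"tz":0,"wx":0,"wy":0,"wz":0.18},{"tx":0.24,"ty":-0.084,"tz":0,"wx":0,"wy":0,"wz":0.22},{"tx":0.28,"ty":-0.098,"tz":0,"wx":0,"wy":0,"wz":0.255},{"tx":0.32,"ty":-0.112,"tz":0.01,"wx":0,"wy":0,"wz":0.29},{"tx":0.36,"ty":-0.126,"tz":0.02,"wx":0,"wy":0,"wz":0.33},{"tx":0.39,"ty":-0.138,"tz":0.03,"wx":0,"wy":0,"wz":0.365}]' 1
python3 -c "
from h import *
rel([.572,-.1947,.12],-.13)"
```

```text
time_s: 0.93
tool_pos: [0.5409, -0.2262, 0.1757]
tool_rot: [0.998, -0.066, 0.001, 0.0]
force: [0.7, -1.0, -0.0]
opening: 0.996
finger_force: 0.0
t [ 0.0266 -0.0353  0.0557] w [ 0.0004 -0.0008 -0.0015] | pos [ 0.5409 -0.2262  0.1757] q [-0.5436  0.2543  1.5465 -0.      1.3395  1.1595] F [ 0.7314 -1.0375 -0.0304] t 0.9333
```

```bash
python3 -m pendant '[{"tx":0.009,"ty":-0.012,"tz":0.018,"wx":0,"wy":0,"wz":0},{"tx":0.018,"ty":-0.024,"tz":0.036,"wx":0,"wy":0,"wz":0},{"tx":0.0266,"ty":-0.0353,"tz":0.0557,"wx":0,"wy":0,"wz":0},{"tx":0.0266,"ty":-0.0353,"tz":0.0557,"wx":0,"wy":0,"wz":0},{"tx":0.0266,"ty":-0.0353,"tz":0.0557,"wx":0,"wy":0,"wz":0},{"tx":0.0266,"ty":-0.0353,"tz":0.0557,"wx":0,"wy":0,"wz":0},{"tx":0.0266,"ty":-0.0353,"tz":0.0557,"wx":0,"wy":0,"wz":0},{"tx":0.0266,"ty":-0.0353,"tz":0.0557,"wx":0,"wy":0,"wz":0},{"tx":0.0266,"ty":-0.0353,"tz":0.0557,"wx":0,"wy":0,"wz":0},{"tx":0.0266,"ty":-0.0353,"tz":0.0557,"wx":0,"wy":0,"wz":0}]' 1
python3 -c "
from h import *
import cv2
rel([.572,-.1947,.028],-.13)
a=arm.capture('top')[130:290,350:510,::-1];b=arm.capture('side')[110:270,220:380,::-1]
cv2.imwrite('pics/g1.png',cv2.resize(np.hstack([a,b]),None,fx=2.5,fy=2.5,interpolation=2))"
```

```text
time_s: 1.77
tool_pos: [0.5705, -0.197, 0.1209]
tool_rot: [0.998, -0.065, 0.001, 0.0]
force: [0.4, -0.6, -0.7]
opening: 1.004
finger_force: 0.0
t [ 0.0011 -0.0025  0.0929] w [ 0.0004 -0.0009 -0.0003] | pos [ 0.5705 -0.197   0.1209] q [-0.4757  0.3434  1.5517 -0.0001  1.245   1.2255] F [ 0.3734 -0.6396 -0.7236] t 1.7667
```

View pics/g1.png

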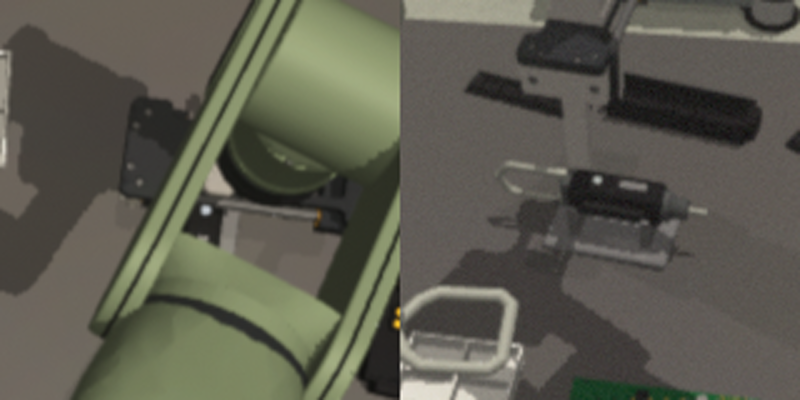

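```bash
python3 -m pendant '[{"tx":0.001,"ty":-0.002,"tz":0.015,"wx":0,"wy":0,"wz":0},{"tx":0.001,"ty":-0.002,"tz":0.03,"wx":0,"wy":0,"wz":0},{"tx":0.001,"ty":-0.002,"tz":0.045,"wx":0,"wy":0,"wz":0},{"tx":0.001,"ty":-0.002,"tz":0.06,"wx":0,"wy":0,"wz":0},{"tx":0.001,"ty":-0.002,"tz":0.07,"wx":0,"wy":0,"wz":0},{"tx":0.001,"ty":-0.002,"tz":0.08,"wx":0,"wy":0,"wz":0},{"tx":0.001,"ty":-0.002,"tz":0.087,"wx":0,"wy":0,"wz":0},{"tx":0.001,"ty":-0.002,"tz":0.093,"wx":0,"wy":0,"wz":0},{"tx":0.001,"ty":-0.002,"tz":0.093,"wx":0,"wy":0,"wz":0},{"tx":0.001,"ty":-0.002,"tz":0.093,"wx":0,"wy":0,"wz":0}]' 1
python3 -c "
from h import *
rel([.572,-.1947,.028],-.13)"
```

```text
time_s: 2.7
tool_pos: [0.5716, -0.1944, 0.027]
tool_rot: [0.998, -0.065, -0.0, -0.0]
force: [-0.6, 0.2, 0.5]
opening: 0.999
finger_force: 0.0
t [ 0.0004  0.0003 -0.001 ] w [-0.      0.      0.0003] | pos [ 0.5716 -0.1944  0.027 ] q [-0.471   0.4632  1.6046  0.      1.0738  1.2293] F [-0.6092  0.2489  0.4803] t 2.7
```

```bash
python3 -m pendant '[{"tx":0,"ty":0,"tz":0,"wx":0,"wy":0,"wz":0},{"tx":0,"ty":0,"tz":0,"wx":0,"wy":0,"wz":0},{"tx":0,"ty":0,"tz":0,"wx":0,"wy":0,"wz":0},{"tx":0,"ty":0,"tz":0,"wx":0,"wy":0,"wz":0},{"tx":0,"ty":0,"tz":0,"wx":0,"wy":0,"wz":0},{"tx":0,"ty":0,"tz":0,"wx":0,"wy":0,"wz":0},{"tx":0,"ty":0,"tz":0,"wx":0,"wy":0,"wz":0},{"tx":0,"ty":0,"tz":0,"wx":0,"wy":0,"wz":0},{"tx":0,"ty":0,"tz":0,"wx":0,"wy":0,"wz":0},{"tx":0,"ty":0,"tz":0,"wx":0,"wy":0,"wz":0}]' 0 60
```

```text
time_s: 3.53
tool_pos: [0.5715, -0.1941, 0.0269]
tool_rot: [0.998, -0.065, -0.0, -0.0]
force: [0.5, 3.5, 0.7]
opening: 0.325
finger_force: 1.0
```

```bash
python3 -m pendant '[{"tx":0,"ty":0,"tz":0,"wx":0,"wy":0,"wz":0},{"tx":0,"ty":0,"tz":0,"wx":0,"wy":0,"wz":0},{"tx":0,"ty":0,"tz":0,"wx":0,"wy":0,"wz":0},{"tx":0,"ty":0,"tz":0,"wx":0,"wy":0,"wz":0},{"tx":0,"ty":0,"tz":-0.005,"wx":0,"wy":0,"wz":0},{"tx":0,"ty":0,"tz":-0.01,"wx":0,"wy":0,"wz":0},{"tx":0,"ty":0,"tz":-0.02,"wx":0,"wy":0,"wz":0},{"tx":0,"ty":0,"tz":-0.03,"wx":0,"wy":0,"wz":0},{"tx":0,"ty":0,"tz":-0.04,"wx":0,"wy":0,"wz":0},{"tx":0,"ty":0,"tz":-0.05,"wx":0,"wy":0,"wz":0}]' 0 60
```

```text
time_s: 4.37
tool_pos: [0.5719, -0.1946, 0.0786]
tool_rot: [0.998, -0.065, 0.001, 0.0]
force: [0.4, -0.3, -2.6]
opening: 0.315
finger_force: 59.9
```

```bash
python3 -m pendant '[{"tx":0,"ty":0,"tz":-0.03,"wx":0,"wy":0,"wz":0},{"tx":0,"ty":0,"tz":-0.06,"wx":0,"wy":0,"wz":0},{"tx":0,"ty":0,"tz":-0.09,"wx":0,"wy":0,"wz":0},{"tx":0,"ty":0,"tz":-0.12,"wx":0,"wy":0,"wz":0},{"tx":0,"ty":0,"tz":-0.15,"wx":0,"wy":0,"wz":0},{"tx":0,"ty":0,"tz":-0.18,"wx":0,"wy":0,"wz":0},{"tx":0,"ty":0,"tz":-0.21,"wx":0,"wy":0,"wz":0},{"tx":0,"ty":0,"tz":-0.23,"wx":0,"wy":0,"wz":0},{"tx":0,"ty":0,"tz":-0.24,"wx":0,"wy":0,"wz":0},{"tx":0,"ty":0,"tz":-0.245,"wx":0,"wy":0,"wz":0}]'
python3 -c "
from h import *
rel([.48,.157,.32],.04)"
```

```text
time_s: 5.2
tool_pos: [0.5722, -0.1947, 0.3252]
tool_rot: [0.998, -0.065, 0.002, 0.001]
force: [-0.5, 0.7, -3.4]
opening: 0.316
finger_force: 59.9
t [-0.1369 -0.3368  0.004 ] w [ 0.0013 -0.0028 -0.1079] | pos [ 0.5722 -0.1947  0.3252] q [-0.471   0.2035  1.3021 -0.      1.6312  1.2293] F [-0.5206  0.6815 -3.3915] t 5.2
```

```bash
python3 -m pendant '[{"tx":-0.03,"ty":-0.03,"tz":0,"wx":0,"wy":0,"wz":-0.01},{"tx":-0.06,"ty":-0.06,"tz":0,"wx":0,"wy":0,"wz":-0.02},{"tx":-0.09,"ty":-0.09,"tz":0,"wx":0,"wy":0,"wz":-0.03},{"tx":-0.11,"ty":-0.12,"tz":0,"wx":0,"wy":0,"wz":-0.04},{"tx":-0.13,"ty":-0.15,"tz":0,"wx":0,"wy":0,"wz":-0.05},{"tx":-0.137,"ty":-0.18,"tz":0,"wx":0,"wy":0,"wz":-0.06},{"tx":-0.137,"ty":-0.21,"tz":0,"wx":0,"wy":0,"wz":-0.07},{"tx":-0.137,"ty":-0.24,"tz":0,"wx":0,"wy":0,"wz":-0.08},{"tx":-0.137,"ty":-0.265,"tz":0,"wx":0,"wy":0,"wz":-0.09},{"tx":-0.137,"ty":-0.285,"tz":0,"wx":0,"wy":0,"wz":-0.108}]'
python3 -m pendant '[{"tx":0,"ty":-0.015,"tz":0,"wx":0,"wy":0,"wz":0},{"tx":0.009,"ty":-0.03,"tz":0,"wx":0,"wy":0,"wz":0},{"tx":0.009,"ty":-0.045,"tz":0,"wx":0,"wy":0,"wz":0},{"tx":0.009,"ty":-0.051,"tz":0,"wx":0,"wy":0,"wz":0},{"tx":0.009,"ty":-0.051,"tz":0,"wx":0,"wy":0,"wz":0},{"tx":0.009,"ty":-0.051,"tz":0,"wx":0,"wy":0,"wz":0},{"tx":0.009,"ty":-0.051,"tz":0,"wx":0,"wy":0,"wz":0},{"tx":0.009,"ty":-0.051,"tz":0,"wx":0,"wy":0,"wz":0},{"tx":0.009,"ty":-0.051,"tz":0,"wx":0,"wy":0,"wz":0},{"tx":0.009,"ty":-0.051,"tz":0,"wx":0,"wy":0,"wz":0}]'
python3 -c "
from h import *
import cv2
rel([.48,.157,.32],.04)
a=arm.capture('top');b=arm.capture('side')
cv2.imwrite('pics/a_t.png',a[:,:,::-1]);cv2.imwrite('pics/a_s.png',b[:,:,::-1])
x,y=map(int,px('top',[.566,.16,.3]));print(x,y);x2,y2=map(int,px('side',[.53,.16,.3]));print(x2,y2)
A=a[y-50:y+50,x-50:x+50,::-1];B=b[y2-50:y2+50,x2-50:x2+50,::-1]
cv2.imwrite('pics/g2.png',cv2.resize(np.hstack([A,B]),None,fx=4,fy=4,interpolation=2))"
```

```text
time_s: 6.03
tool_pos: [0.4712, 0.108, 0.3203]
tool_rot: [1.0, 0.021, -0.002, -0.0]
force: [0.1, -0.2, -3.5]
opening: 0.319
finger_force: 59.9
time_s: 6.87
tool_pos: [0.4795, 0.1567, 0.3221]
tool_rot: [1.0, 0.02, 0.0, 0.0]
force: [-0.6, -1.0, -3.4]
opening: 0.317
finger_force: 59.9
t [ 0.0005 -0.0003  0.0021] w [ 0.0001 -0.0001 -0.0006] | pos [0.4795 0.1567 0.3221] q [ 0.1442 -0.0132  1.5434 -0.0001  1.6112  1.6759] F [-0.5711 -0.993  -3.4124] t 6.8667
233 189
286 231
```

View pics/g2.png

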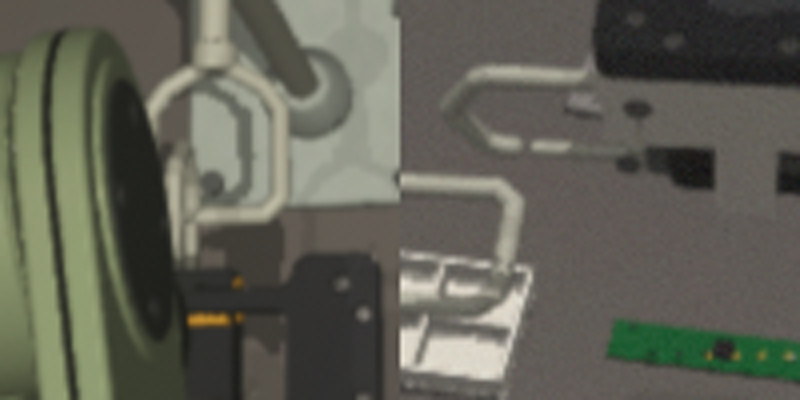

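Run:
```python
from h import *
st=lambda x,y:((x-400)/4+236,y/4+181); tp=lambda x,y:(x/4+183,y/4+139)
g=arm.read_state()["tool_pos"];yaw=.04
u=np.array([np.cos(yaw),np.sin(yaw),0]);n=np.array([-u[1],u[0],0])
def pl(p):
    o,d=ray("side",p);X=o+d*(n@(g-o))/(n@d);return X,u@(X-g),X[2]-g[2]
print("expect tip outer dx=113.5-12=.1015 dz .020+.0015; nose gap dx .0755 dz .005")
for q in [(441,108),(527,146),(480,72),(575,77)]: print(q,pl(st(*q)))
print("bar side again",st(508,235)," tri",tri(tp(225,214),st(508,228)))
print("top tip",atz("top",tp(182,143),.343), atz("top",tp(185,240),.36))
for X in ([.566,.16,.272],[.566,.14,.272],[.566,.18,.272],[.48+.1015,.1605,.343]): print(np.array(px("top",X))*4-[183*4,139*4],np.array(px("side",X))*4-[236*4-400,181*4])
```

```text
expect tip outer dx=113.5-12=.1015 dz .020+.0015; nose gap dx .0755 dz .005
(441, 108) (array([0.5804, 0.161 , 0.3419]), np.float64(0.10093159517323849), np.float64(0.019852626796183825))
(527, 146) (array([0.5536, 0.1599, 0.3255]), np.float64(0.07418665152587399), np.float64(0.003448845498452091))
(480, 72) (array([0.5655, 0.1604, 0.3595]), np.float64(0.08604860271414157), np.float64(0.037411720157276285))
(575, 77) (array([0.5351, 0.1592, 0.3592]), np.float64(0.05563419214920585), np.float64(0.03717889154377002))
bar side again (263.0, 239.75)  tri (array([0.5658, 0.1558, 0.2763]), [np.float64(0.0001146245568993709), np.float64(0.00011462455689923034)])
top tip [0.5795 0.1602 0.343 ] [0.5386 0.1538 0.36  ]
[216.7404 215.3471] [506.8764 244.8913]
[265.0623 216.0053] [517.3302 202.5459]
[168.4681 214.6896] [495.9961 288.9647]
[181.4579 137.74  ] [437.4194 104.3955]
```

```bash
python3 -m pendant '[{"tx":0.01,"ty":0,"tz":0,"wx":0,"wy":0,"wz":0},{"tx":0.021,"ty":-0.0005,"tz":0,"wx":0,"wy":0,"wz":0},{"tx":0.021,"ty":-0.0005,"tz":0.005,"wx":0,"wy":0,"wz":0},{"tx":0.021,"ty":-0.0005,"tz":0.01,"wx":0,"wy":0,"wz":0},{"tx":0.021,"ty":-0.0005,"tz":0.015,"wx":0,"wy":0,"wz":0},{"tx":0.021,"ty":-0.0005,"tz":0.02,"wx":0,"wy":0,"wz":0},{"tx":0.021,"ty":-0.0005,"tz":0.025,"wx":0,"wy":0,"wz":0},{"tx":0.021,"ty":-0.0005,"tz":0.03,"wx":0,"wy":0,"wz":0},{"tx":0.021,"ty":-0.0005,"tz":0.034,"wx":0,"wy":0,"wz":0},{"tx":0.021,"ty":-0.0005,"tz":0.037,"wx":0,"wy":0,"wz":0}]'
python3 -c "
from h import *
rel([.5005,.1575,.280],.04)"
```

```text
time_s: 7.8
tool_pos: [0.5001, 0.1586, 0.2843]
tool_rot: [1.0, 0.02, -0.0, 0.0]
force: [-0.8, -0.4, -3.3]
opening: 0.311
finger_force: 59.9
t [0.0004 0.0011 0.0043] w [0.     0.0004 0.0001] | pos [0.5001 0.1586 0.2843] q [0.1421 0.0476 1.5574 0.     1.5374 1.6728] F [-0.7681 -0.3511 -3.2605] t 7.8
```

Slow feeling descent now: 5 mm spread over the call.

```bash
python3 -m pendant '[{"tx":0,"ty":0.001,"tz":0.001,"wx":0,"wy":0,"wz":0},{"tx":0,"ty":0.001,"tz":0.002,"wx":0,"wy":0,"wz":0},{"tx":0,"ty":0.001,"tz":0.003,"wx":0,"wy":0,"wz":0},{"tx":0,"ty":0.001,"tz":0.004,"wx":0,"wy":0,"wz":0},{"tx":0,"ty":0.001,"tz":0.005,"wx":0,"wy":0,"wz":0},{"tx":0,"ty":0.001,"tz":0.006,"wx":0,"wy":0,"wz":0},{"tx":0,"ty":0.001,"tz":0.007,"wx":0,"wy":0,"wz":0},{"tx":0,"ty":0.001,"tz":0.007,"wx":0,"wy":0,"wz":0},{"tx":0,"ty":0.001,"tz":0.007,"wx":0,"wy":0,"wz":0},{"tx":0,"ty":0.001,"tz":0.007,"wx":0,"wy":0,"wz":0}]'
```

```text
time_s: 8.63
tool_pos: [0.5005, 0.1577, 0.278]
tool_rot: [1.0, 0.02, 0.0, -0.0]
force: [0.3, -0.4, -3.6]
opening: 0.319
finger_force: 59.9
```

```bash
python3 -m pendant '[{"tx":0,"ty":0,"tz":0.0005,"wx":0,"wy":0,"wz":0},{"tx":0,"ty":0,"tz":0.001,"wx":0,"wy":0,"wz":0},{"tx":0,"ty":0,"tz":0.0015,"wx":0,"wy":0,"wz":0},{"tx":0,"ty":0,"tz":0.002,"wx":0,"wy":0,"wz":0},{"tx":0,"ty":0,"tz":0.0025,"wx":0,"wy":0,"wz":0},{"tx":0,"ty":0,"tz":0.003,"wx":0,"wy":0,"wz":0},{"tx":0,"ty":0,"tz":0.003,"wx":0,"wy":0,"wz":0},{"tx":0,"ty":0,"tz":0.003,"wx":0,"wy":0,"wz":0},{"tx":0,"ty":0,"tz":0.003,"wx":0,"wy":0,"wz":0},{"tx":0,"ty":0,"tz":0.003,"wx":0,"wy":0,"wz":0}]'
```

```text
time_s: 9.47
tool_pos: [0.5006, 0.1577, 0.2752]
tool_rot: [1.0, 0.02, 0.0, -0.0]
force: [-1.6, 0.1, 1.3]
opening: 0.319
finger_force: 59.9
```

```bash
python3 -m pendant '[{"tx":0,"ty":0,"tz":0.0007,"wx":0,"wy":0,"wz":0},{"tx":0,"ty":0,"tz":0.0014,"wx":0,"wy":0,"wz":0},{"tx":0,"ty":0,"tz":0.002,"wx":0,"wy":0,"wz":0},{"tx":0,"ty":0,"tz":0.0025,"wx":0,"wy":0,"wz":0},{"tx":0,"ty":0,"tz":0.003,"wx":0,"wy":0,"wz":0},{"tx":0,"ty":0,"tz":0.0035,"wx":0,"wy":0,"wz":0},{"tx":0,"ty":0,"tz":0.004,"wx":0,"wy":0,"wz":0},{"tx":0,"ty":0,"tz":0.004,"wx":0,"wy":0,"wz":0},{"tx":0,"ty":0,"tz":0.004,"wx":0,"wy":0,"wz":0},{"tx":0,"ty":0,"tz":0.004,"wx":0,"wy":0,"wz":0}]'
```

```text
time_s: 10.3
tool_pos: [0.5006, 0.1577, 0.2711]
tool_rot: [1.0, 0.02, 0.0, -0.0]
force: [-0.5, 0.8, 1.0]
opening: 0.312
finger_force: 59.9
```

```bash
python3 -m pendant '[{"tx":0,"ty":0,"tz":0.0007,"wx":0,"wy":0,"wz":0},{"tx":0,"ty":0,"tz":0.0014,"wx":0,"wy":0,"wz":0},{"tx":0,"ty":0,"tz":0.002,"wx":0,"wy":0,"wz":0},{"tx":0,"ty":0,"tz":0.0025,"wx":0,"wy":0,"wz":0},{"tx":0,"ty":0,"tz":0.003,"wx":0,"wy":0,"wz":0},{"tx":0,"ty":0,"tz":0.0035,"wx":0,"wy":0,"wz":0},{"tx":0,"ty":0,"tz":0.004,"wx":0,"wy":0,"wz":0},{"tx":0,"ty":0,"tz":0.0045,"wx":0,"wy":0,"wz":0},{"tx":0,"ty":0,"tz":0.005,"wx":0,"wy":0,"wz":0},{"tx":0,"ty":0,"tz":0.005,"wx":0,"wy":0,"wz":0}]'
```

```text
time_s: 11.13
tool_pos: [0.5003, 0.1576, 0.2659]
tool_rot: [1.0, 0.02, -0.0, 0.0]
force: [-0.6, -0.5, 2.3]
opening: 0.318
finger_force: 59.9
```

```bash
python3 -m pendant '[{"tx":0,"ty":0,"tz":0.0007,"wx":0,"wy":0,"wz":0},{"tx":0,"ty":0,"tz":0.0014,"wx":0,"wy":0,"wz":0},{"tx":0,"ty":0,"tz":0.002,"wx":0,"wy":0,"wz":0},{"tx":0,"ty":0,"tz":0.0025,"wx":0,"wy":0,"wz":0},{"tx":0,"ty":0,"tz":0.003,"wx":0,"wy":0,"wz":0},{"tx":0,"ty":0,"tz":0.0035,"wx":0,"wy":0,"wz":0},{"tx":0,"ty":0,"tz":0.004,"wx":0,"wy":0,"wz":0},{"tx":0,"ty":0,"tz":0.0045,"wx":0,"wy":0,"wz":0},{"tx":0,"ty":0,"tz":0.005,"wx":0,"wy":0,"wz":0},{"tx":0,"ty":0,"tz":0.005,"wx":0,"wy":0,"wz":0}]'
python3 -c "
from h import *
import cv2
b=arm.capture('side')
cv2.imwrite('pics/g3.png',cv2.resize(b[180:300,220:380,::-1],None,fx=5,fy=5,interpolation=2))"
```

```text
time_s: 11.97
tool_pos: [0.5002, 0.1576, 0.2608]
tool_rot: [1.0, 0.02, -0.0, 0.0]
force: [-1.5, 0.2, 3.2]
opening: 0.315
finger_force: 59.9
```

View pics/g3.png

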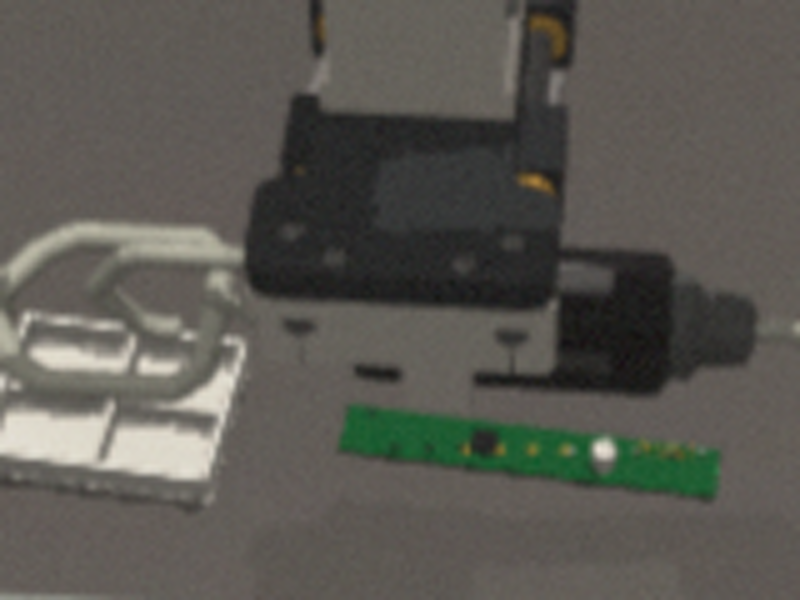

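```bash
python3 -m pendant '[{"tx":0,"ty":0,"tz":0.001,"wx":0,"wy":0,"wz":0},{"tx":-0.001,"ty":0,"tz":0.002,"wx":0,"wy":0,"wz":0},{"tx":-0.002,"ty":0,"tz":0.003,"wx":0,"wy":0,"wz":0},{"tx":-0.004,"ty":0,"tz":0.003,"wx":0,"wy":0,"wz":0},{"tx":-0.005,"ty":0,"tz":0.003,"wx":0,"wy":0,"wz":0},{"tx":-0.006,"ty":0,"tz":0.003,"wx":0,"wy":0,"wz":0},{"tx":-0.007,"ty":0,"tz":0.003,"wx":0,"wy":0,"wz":0},{"tx":-0.008,"ty":0,"tz":0.003,"wx":0,"wy":0,"wz":0},{"tx":-0.009,"ty":0,"tz":0.003,"wx":0,"wy":0,"wz":0},{"tx":-0.01,"ty":0,"tz":0.003,"wx":0,"wy":0,"wz":0}]'
```

```text
time_s: 12.85
tool_pos: [0.4904, 0.1571, 0.2573]
tool_rot: [1.0, 0.02, -0.0, 0.0]
force: [0.5, -0.9, -3.2]
opening: 0.316
finger_force: 59.9
```

```bash
python3 -m pendant '[{"tx":-0.001,"ty":0,"tz":0.001,"wx":0,"wy":0,"wz":0},{"tx":-0.002,"ty":0,"tz":0.002,"wx":0,"wy":0,"wz":0},{"tx":-0.003,"ty":0,"tz":0.003,"wx":0,"wy":0,"wz":0},{"tx":-0.004,"ty":0,"tz":0.003,"wx":0,"wy":0,"wz":0},{"tx":-0.005,"ty":0,"tz":0.003,"wx":0,"wy":0,"wz":0},{"tx":-0.006,"ty":0,"tz":0.003,"wx":0,"wy":0,"wz":0},{"tx":-0.007,"ty":0,"tz":0.003,"wx":0,"wy":0,"wz":0},{"tx":-0.008,"ty":0,"tz":0.003,"wx":0,"wy":0,"wz":0},{"tx":-0.009,"ty":0,"tz":0.003,"wx":0,"wy":0,"wz":0},{"tx":-0.01,"ty":0,"tz":0.003,"wx":0,"wy":0,"wz":0}]'
python3 -c "
from h import *
import cv2
b=arm.capture('side')
cv2.imwrite('pics/g4.png',cv2.resize(b[200:280,210:310,::-1],None,fx=7,fy=7,interpolation=2))"
```

```text
time_s: 13.68
tool_pos: [0.4804, 0.1569, 0.255]
tool_rot: [1.0, 0.02, 0.0, -0.0]
force: [0.2, 0.2, -1.9]
opening: 0.312
finger_force: 59.9
```

View pics/g4.png

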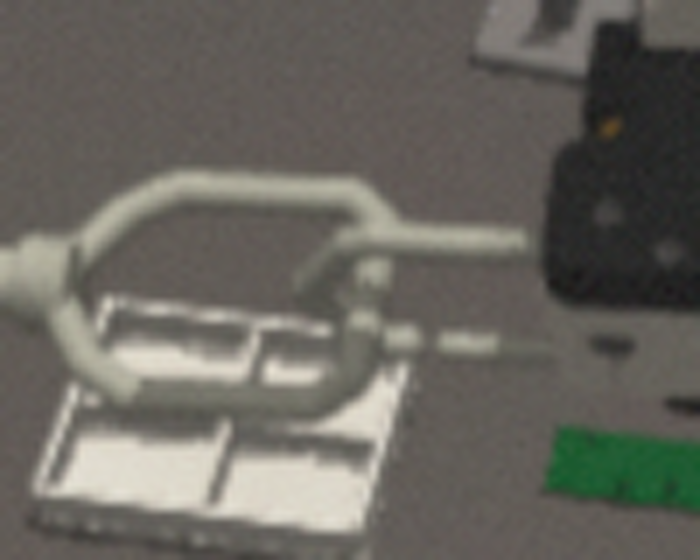

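```bash
python3 -m pendant '[{"tx":0.001,"ty":0,"tz":0.0038,"wx":0,"wy":0.0278,"wz":0},{"tx":0.0021,"ty":0,"tz":0.0076,"wx":0,"wy":0.0556,"wz":0},{"tx":0.0034,"ty":0,"tz":0.0114,"wx":0,"wy":0.0833,"wz":0},{"tx":0.0048,"ty":0,"tz":0.015,"wx":0,"wy":0.111,"wz":0},{"tx":0.0064,"ty":0,"tz":0.0186,"wx":0,"wy":0.139,"wz":0},{"tx":0.0082,"ty":0,"tz":0.0221,"wx":0,"wy":0.1667,"wz":0},{"tx":0.0101,"ty":0,"tz":0.0256,"wx":0,"wy":0.194,"wz":0},{"tx":0.0121,"ty":0,"tz":0.0289,"wx":0,"wy":0.222,"wz":0},{"tx":0.0121,"ty":0,"tz":0.0289,"wx":0,"wy":0.222,"wz":0},{"tx":0.0121,"ty":0,"tz":0.0289,"wx":0,"wy":0.222,"wz":0}]'
python3 -c "
from h import *
rel([.5,.1575,.20],.04,.7)"
```

```text
time_s: 14.57
tool_pos: [0.4915, 0.1573, 0.2256]
tool_rot: [0.985, 0.02, 0.172, -0.003]
force: [-0.0, -0.1, -3.4]
opening: 0.318
finger_force: 59.9
t [-0.0007  0.0001  0.0269] w [-0.      0.225   0.0002] | pos [0.4915 0.1573 0.2256] q [ 0.1718 -0.1719  1.9267 -0.0517  1.0437  1.7205] F [-0.0353 -0.1229 -3.3667] t 14.5667
```

```bash
python3 -m pendant '[{"tx":0.001,"ty":0,"tz":0.0038,"wx":0,"wy":0.0278,"wz":0},{"tx":0.0021,"ty":0,"tz":0.0076,"wx":0,"wy":0.0556,"wz":0},{"tx":0.0034,"ty":0,"tz":0.0114,"wx":0,"wy":0.0833,"wz":0},{"tx":0.0048,"ty":0,"tz":0.015,"wx":0,"wy":0.111,"wz":0},{"tx":0.0064,"ty":0,"tz":0.0186,"wx":0,"wy":0.139,"wz":0},{"tx":0.0082,"ty":0,"tz":0.0221,"wx":0,"wy":0.1667,"wz":0},{"tx":0.0101,"ty":0,"tz":0.0256,"wx":0,"wy":0.194,"wz":0},{"tx":0.0121,"ty":0,"tz":0.0289,"wx":0,"wy":0.222,"wz":0},{"tx":0.0121,"ty":0,"tz":0.0289,"wx":0,"wy":0.222,"wz":0},{"tx":0.0121,"ty":0,"tz":0.0289,"wx":0,"wy":0.222,"wz":0}]'
python3 -c "
from h import *
rel([.5,.1575,.20],.04,.7)"
```

```text
time_s: 15.4
tool_pos: [0.5135, 0.1581, 0.2027]
tool_rot: [0.94, 0.019, 0.34, -0.007]
force: [0.4, 0.1, -2.8]
opening: 0.317
finger_force: 59.9
t [-0.0121  0.     -0.0066] w [0.0002 0.0033 0.0001] | pos [0.5135 0.1581 0.2027] q [ 0.2053 -0.2667  2.1799 -0.2037  0.5496  1.8724] F [ 0.3583  0.1358 -2.8167] t 15.4
```

```bash
python3 -m pendant '[{"tx":0.0005,"ty":0,"tz":0.0019,"wx":0,"wy":0.0139,"wz":0},{"tx":0.001,"ty":0,"tz":0.0038,"wx":0,"wy":0.0278,"wz":0},{"tx":0.0016,"ty":0,"tz":0.0057,"wx":0,"wy":0.0417,"wz":0},{"tx":0.0021,"ty":0,"tz":0.0076,"wx":0,"wy":0.0556,"wz":0},{"tx":0.0028,"ty":0,"tz":0.0095,"wx":0,"wy":0.0695,"wz":0},{"tx":0.0034,"ty":0,"tz":0.0114,"wx":0,"wy":0.0833,"wz":0},{"tx":0.0041,"ty":0,"tz":0.0132,"wx":0,"wy":0.097,"wz":0},{"tx":0.0048,"ty":0,"tz":0.015,"wx":0,"wy":0.111,"wz":0},{"tx":0.0048,"ty":0,"tz":0.015,"wx":0,"wy":0.111,"wz":0},{"tx":0.0048,"ty":0,"tz":0.015,"wx":0,"wy":0.111,"wz":0}]'
python3 -c "
from h import *
import cv2
rel([.5,.1575,.20],.04,.7)
b=arm.capture('side')
cv2.imwrite('pics/g5.png',cv2.resize(b[180:330,190:390,::-1],None,fx=4,fy=4,interpolation=2))"
```

```text
time_s: 16.23
tool_pos: [0.5278, 0.1585, 0.1952]
tool_rot: [0.906, 0.018, 0.422, -0.008]
force: [-0.2, -0.3, -3.1]
opening: 0.315
finger_force: 59.9
t [-0.0142 -0.0001 -0.0244] w [ 0.0005 -0.109  -0.0001] | pos [0.5278 0.1585 0.1952] q [ 0.2214 -0.2478  2.2845 -0.5293  0.2785  2.2008] F [-0.1932 -0.3323 -3.0792] t 16.2333
```

View pics/g5.png

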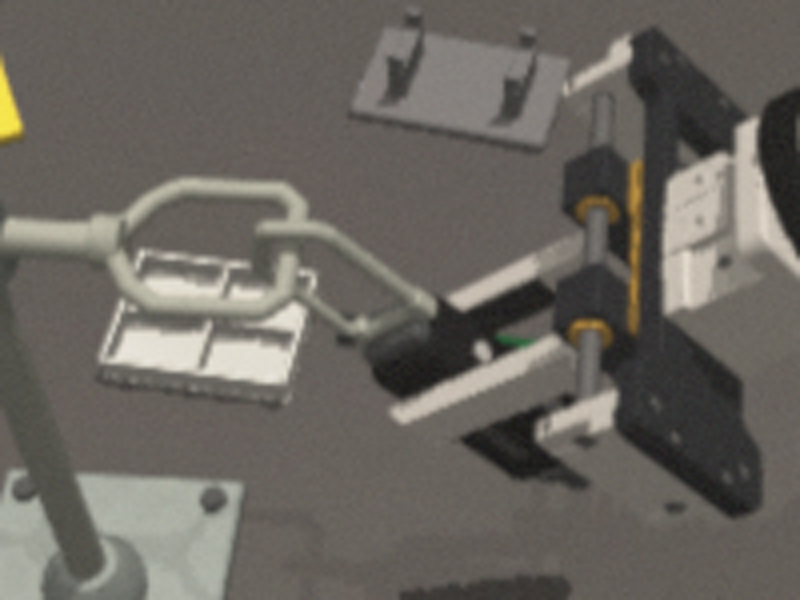

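```bash
python3 -m pendant '[{"tx":0,"ty":0,"tz":0,"wx":0,"wy":0,"wz":0},{"tx":0,"ty":0,"tz":0,"wx":0,"wy":0,"wz":0},{"tx":0,"ty":0,"tz":0,"wx":0,"wy":0,"wz":0},{"tx":0,"ty":0,"tz":0,"wx":0,"wy":0,"wz":0},{"tx":0,"ty":0,"tz":-0.01,"wx":0,"wy":0,"wz":0},{"tx":0,"ty":0,"tz":-0.025,"wx":0,"wy":0,"wz":0},{"tx":0,"ty":0,"tz":-0.04,"wx":0,"wy":0,"wz":0},{"tx":0,"ty":0,"tz":-0.06,"wx":0,"wy":0,"wz":0},{"tx":0,"ty":0,"tz":-0.08,"wx":0,"wy":-0.03,"wz":0},{"tx":0,"ty":0,"tz":-0.1,"wx":0,"wy":-0.07,"wz":0}]' 1
python3 -m pendant '[{"tx":0,"ty":0,"tz":-0.015,"wx":0,"wy":-0.04,"wz":0},{"tx":0,"ty":0,"tz":-0.03,"wx":0,"wy":-0.08,"wz":0},{"tx":0,"ty":0,"tz":-0.045,"wx":0,"wy":-0.12,"wz":0},{"tx":0,"ty":0,"tz":-0.06,"wx":0,"wy":-0.16,"wz":0},{"tx":0,"ty":0,"tz":-0.06,"wx":0,"wy":-0.16,"wz":0},{"tx":0,"ty":0,"tz":-0.06,"wx":0,"wy":-0.16,"wz":0},{"tx":0,"ty":0,"tz":-0.06,"wx":0,"wy":-0.16,"wz":0},{"tx":0,"ty":0,"tz":-0.06,"wx":0,"wy":-0.16,"wz":0},{"tx":0,"ty":0,"tz":-0.06,"wx":0,"wy":-0.16,"wz":0},{"tx":0,"ty":0,"tz":-0.06,"wx":0,"wy":-0.16,"wz":0}]'
```

```text
time_s: 17.12
tool_pos: [0.4482, 0.1559, 0.2578]
tool_rot: [0.929, 0.019, 0.369, -0.008]
force: [0.2, 0.3, -0.2]
opening: 0.981
finger_force: 0.0
time_s: 17.95
tool_pos: [0.4086, 0.1539, 0.3009]
tool_rot: [0.968, 0.02, 0.252, -0.005]
force: [0.2, 1.0, 0.2]
opening: 0.999
finger_force: 0.0
```

Wait for the swing to die out (about 7 s), with frames saved for a motion check.

```bash
for i in 1 2 3 4 5 6 7 8; do :; done
python3 -m pendant '[{"tx":0,"ty":0,"tz":0,"wx":0,"wy":0,"wz":0},{"tx":0,"ty":0,"tz":0,"wx":0,"wy":0,"wz":0},{"tx":0,"ty":0,"tz":0,"wx":0,"wy":0,"wz":0},{"tx":0,"ty":0,"tz":0,"wx":0,"wy":0,"wz":0},{"tx":0,"ty":0,"tz":0,"wx":0,"wy":0,"wz":0},{"tx":0,"ty":0,"tz":0,"wx":0,"wy":0,"wz":0},{"tx":0,"ty":0,"tz":0,"wx":0,"wy":0,"wz":0},{"tx":0,"ty":0,"tz":0,"wx":0,"wy":0,"wz":0},{"tx":0,"ty":0,"tz":0,"wx":0,"wy":0,"wz":0},{"tx":0,"ty":0,"tz":0,"wx":0,"wy":0,"wz":0}]' >/dev/null
python3 - <<'E'
from h import *
import cv2
p=None;d=[]
for i in range(120):
    b=arm.capture('side').astype(int)[150:400,180:340]
    if p is not None: d.append(np.abs(b-p).mean(2).max() if 0 else (np.abs(b-p).max(2)>40).sum())
    p=b
print(d[::4],arm.read_state()["time_s"])
b=arm.capture('side');cv2.imwrite('pics/g6.png',cv2.resize(b[180:360,170:350,::-1],None,fx=3.3,fy=3.3,interpolation=2))
E
```

```text
[np.int64(566), np.int64(489), np.int64(710), np.int64(69), np.int64(594), np.int64(208), np.int64(379), np.int64(381), np.int64(14), np.int64(275), np.int64(106), np.int64(69), np.int64(163), np.int64(28), np.int64(34), np.int64(94), np.int64(11), np.int64(5), np.int64(25), np.int64(0), np.int64(0), np.int64(0), np.int64(0), np.int64(0), np.int64(0), np.int64(0), np.int64(0), np.int64(0), np.int64(0), np.int64(0)] 24.7833
```

View pics/g6.png

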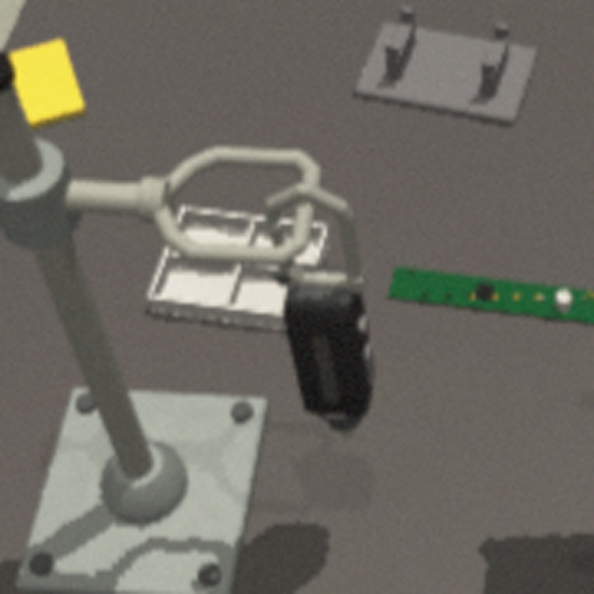

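The last picture shows the driver hanging straight down from the front bar, with the bend at about (305,195). Nothing has moved between frames for over 2 s, so it is at rest, and the gripper is well clear. I'm handing in now.

```bash
python3 -c "
from bench import arm
print(arm.sign_off())"
```

```text
the job is handed in; nothing more can be done
None
```

The screwdriver hangs still from the eye by its snap hook with the gate shut, the bar was felt out at about 5–7 N (limit 15 N), no bystander was touched as far as I saw, and the job was handed in at about 25 s; sign-off returned no verdict.

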